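# Pack out the rock slab and hold it flush

### The job

Get a rock slab ready for its seating reading: first move the sprung sensor clip from its parking edge onto the raised tab in the middle of the bed's fence and let it grip there, then slide the steel packing plate upright into the gap behind the one slab that stands far enough from the fence, right down onto the bed. Then push that slab with the fingers so that slab, plate and fence are squeezed flush together, and finish while still holding it firmly pressed, nothing let go. Leave the other slab where it stands.

Things in the scene. Friction and masses are not known exactly. Their poses are not given: they have to be found in the camera images.
- bed: Packing bed, fixed: steel base plate 130 (x) x 280 (y) x 12 thick, with a fence along y. Origin: centre of its underside, on the table; x points from the open side (nearer the robot) to the fence, z up. The slabs stand on the plate (z = 12) at about y = 80 and y = -80, each with a gap between it and the fence. A brass weight, 24 wide, 28 high, stands near x = -45, y = 0. In mm.
- fence_face (a point): Middle of the fence's upright flat face towards the slabs, at its foot: x = 30, y = 0, z = 12 of the bed; axes as the bed's. Aluminium fence 12 thick (x = 30 to 42 of the bed), 250 long, its top at z = 52 of the bed, 40 above the base plate. In mm.
- tab_top (a point): Centre of the top edge of the tab in the middle of the fence, where the clip goes: x = 36, y = 0, z = 82 of the bed; axes as the bed's. The tab is 6 thick (x), 30 wide (y) and rises 30 above the fence. In mm.
- slab_thin: Pale stone slab, loose, 36 (x) x 64 (y) x 40 high, about 0.25 kg, standing on the bed, x nearly along the bed's x. Origin: centre of its underside. Which of the two slab places it has varies; its centre is 35 to 38 from the fence face, so the gap behind it is 17 to 20. It slides easily on the ground, oiled plate. In mm.
- slab_thick: The other pale stone slab, loose, 56 (x) x 64 (y) x 40 high, 0.39 kg, same origin and axes, at the other place. The gap behind it is only 7 to 10, too narrow for the packing plate. In mm.
- spacer: Packing plate, loose, steel, 12 (x, thickness) x 50 (y) x 65 high, about 0.3 kg. Origin: centre of its lower edge, z up. It starts upright in the slot of a grey plastic rack (55 x 90, 30 high), foot 6 above the table, the top 41 sticking out; draw it straight up. It goes into the gap thickness across; its top then stands 25 above fence and slab. In mm.
- clip: Sprung sensor clip, like a clothes peg standing on its jaws: 66 high, 20 wide (y), 55 g. Origin: midway between the jaw tips, z up to the handles. Jaws 14 deep, parallel on a 6 thick edge, gripping with about 6 N; pivot at z = 26; a round steel sensor sticks out of the -x side (to x = -20, z = 13 to 29). On the tab its origin should be about 14 below the tab's top; either way round will do. In mm.
- clip_pivot (a point): On the clip's pivot axis, midway, z = 26 of the clip: stays put as the two halves swing (the origin and axes belong to the -x half, which swings 0.22 rad, 6 at the jaw tip). 12 above the edge it grips. The handles run from z = 27 to 66 and splay along x: 42 over their tops at rest; squeezed to the stop (3 to 8 N) they are parallel, 25 over the outside, with the jaws 17 apart at the tips. In mm.
- stand: Parking edge of the clip, fixed: foot 70 x 70 x 12 and an upright aluminium plate 6 thick (x), 40 wide (y), top 60 above the table. Origin: centre of the foot's underside. The clip starts on its top edge, jaws 14 over it (clip origin 46 above the table), x axes parallel. Lift the opened clip straight up. In mm.
- clip_arm (a joint): Opening angle of the clip: about 0 when its jaws grip a 6 thick edge, 0.44 squeezed fully open, -0.06 shut on nothing. When let go on an edge the jaws may ride up it by 3 to 7 mm as they close, so go down well over the edge (up to 18 mm).
Things that resemble listed ones, but are neither listed nor needed, are in the scene too. What is shaped like the spacer but pink is not meant.

How it is judged:
By the outcome, as a careful person would: the job done as asked, in the order asked, and still so for the second after the job is handed in, while the arm keeps its last pose, push and grip.
It also fails if it takes over 72 s, if anything falls off the work surface, if the arm or the gripper's body presses on something with over 40 N, if the wrist force passes 120 N, or if a joint passes its speed limit or range.

### The arm

A 6-joint arm with a two-finger parallel gripper is mounted at the origin on the work surface. World frame = base frame: x ahead of the robot, y to its left, z up, the work surface at z = 0. Lengths are in m, angles in rad, forces in N, time in s.
With the tool pointing down it reaches from about 0.375 to 0.9 m from the base axis. Payload 3.1 kg.
Tool frame: the origin (TCP) lies at the very end of the fingers, on their centre line; the grasp point (between the pads) lies 19 mm behind it (manip.pinch_z is the distance from the TCP to the grasp point, in m); z points along the fingers, y is the direction in which the jaws open and shut (so a half turn about z gives the same grasp; the last joint's range is limited). The gripper opens to 85 mm and grips with 20 to 120 N. Pads are 22 mm wide; open, the fingers measure 114 mm over their backs; the gripper's body (76 mm by 85 mm) begins 54 mm behind the grasp point. The pads swing forward as they close: fully open they stand 13 mm farther back than shut.
Start: joints at [0.961, 0.527, 1.433, -0, 1.181, -0.178], TCP at [0.262, 0.568, 0.231] pointing down, gripper open.
Joint ranges: [-3.08, 3.08], [-0.75, 2.2], [0.22, 2.44], [-1.43, 4.57], [0, 2.65], [-2.85, 2.85]. Speed limits (rad/s): [2.79, 2.79, 3.14, 3.14, 3.14, 3.14].

### API

Orientations are given as a unit quaternion [x, y, z, w].
In Python, from station import manip gives the robot as it stands.
- The arm moves only by the tool drive_tool, never from a script. Its argument "increments" is a list of rows, each a list of 7 numbers: the closure in counts, from 0 (fully open) to 255 (shut), then the shift along the tool's x, y, z in cm, then the turn, a rotation vector about the tool's x, y, z in rad. A call has 1 to 20 rows; each row is the pose to reach, as a shift and turn from the pose commanded when the call began, along the tool's axes at that moment; what a row does not reach only later rows make up. A row lasts 1/10 s, in which the tool goes at most 50 mm and 8.59 degrees, less where a joint would pass 70% of its speed; a pose out of reach is approached as far as the arm can. A call with a gripper value outside its range is refused whole. The fingers move at their own pace and stop on an object; "force" is the grip in N (left out, the last holds). Time passes only in rows, so rows that repeat a pose let the fingers close. It gives the time, the measured TCP pose, the force and the opening at its end, in the units of the state.
- manip.sense(): the state, without advancing time (a new reading comes with each control period).
- manip.snapshot(name): name is "scene" or "top" or "wrist"; returns the picture (420x560x3 uint8, red, green, blue); there is no depth.
- manip.camera_model(name): a dict with "mtx" (3x3 intrinsics, pixels), "k1" (the pictures are not rectified: a ray, as slopes to the right and down, at radius r is drawn at 1 + k1 r^2 times it, then the intrinsics apply), "cam_to_world" (4x4, takes a point from camera to world coordinates). Camera axes: x right, y down, z forward; pixel columns grow to the right and rows downward; lengths in m; the calibration is good to about 2 mm. A picture is of the moment at which its call begins: read the wrist's pose just before it. camera_model takes no time and is no camera call; for the wrist camera it gives the pose at the moment of the call.
- manip.sign_off(): hands the job in, once; it reports no verdict.
The state is a dict: "t": time; "q": joint angles; "qd": joint speeds; "tau": joint torques, N m; "tcp_pos": TCP position; "tool_rot": TCP orientation; "force": force on the tool from outside, world axes, zero at the start; "ft_torque": the same for the moment, N m; "finger_gap": opening from 0.0 (shut) to 1.0 (fully open).
Only numpy, scipy, OpenCV 4.12 (cv2) and the standard library are available. Lean on these libraries where they do the work, as an engineer would, in place of code of your own. Each camera call takes 0.05 s, during which the arm holds its last target. There are 200 camera calls.

## Working session

There is one attempt and no reset: what is moved stays moved. The work goes in short steps, Python scripts to look and compute and a tool call to move; the robot and the scene stay as the last step left them, time stands still between calls to the robot, and variables do not carry over. Pictures are saved under pics/ and viewed, about 8 in all and at most 12, crops included, and the job is handed in when it is done.

Besides the shell and the picture viewer there is one more tool, called after "Emit:" as name(argument=value, ...), one argument or row to a line, values as JSON. drive_tool: Moves the arm, as the interface text tells. Its arguments: {"type":"object","properties":{"increments":{"type":"array","items":{"type":"array","items":{"type":"number"}}},"force":{"type":"number"}},"required":["increments"]}

```bash
ls; mkdir -p pics
python3 - <<'E'
from station import manip
import cv2,numpy as np
np.set_printoptions(precision=4,suppress=True)
for n in ("top","scene"):
    c=manip.camera_model(n);print(n,c["mtx"],c["k1"],c["cam_to_world"])
    cv2.imwrite(f"pics/{n}0.png",manip.snapshot(n)[:,:,::-1])
print(manip.sense(),manip.pinch_z)
E
```

```text
pics
top [[478.2087   0.     278.1834]
 [  0.     478.2087 207.641 ]
 [  0.       0.       1.    ]] -0.12737132154457168 [[-0.0256 -0.9823  0.1856  0.3144]
 [-0.9993  0.0299  0.0206 -0.0707]
 [-0.0258 -0.1849 -0.9824  1.3105]
 [ 0.      0.      0.      1.    ]]
scene [[509.7972   0.     279.4063]
 [  0.     509.7972 211.615 ]
 [  0.       0.       1.    ]] 0.021427186759752713 [[-0.5848  0.6893 -0.4277  1.0321]
 [ 0.8111  0.5058 -0.2939  0.2739]
 [ 0.0137 -0.5188 -0.8548  1.0442]
 [ 0.      0.      0.      1.    ]]
{'t': 0.1, 'q': array([ 0.9605,  0.5284,  1.4338, -0.    ,  1.1814, -0.1785]), 'qd': array([-0.0004, -0.0013, -0.0043,  0.0008,  0.0008,  0.0001]), 'tau': array([  0.0003, -44.3308, -17.8586,  -0.0003,   0.0039,  -0.    ]), 'tcp_pos': array([0.2612, 0.5671, 0.2304]), 'tool_rot': array([ 0.2142,  0.9768, -0.0009, -0.0004]), 'force': array([-0.1508,  0.6565,  0.104 ]), 'ft_torque': array([ 0.0748, -0.0399,  0.0032]), 'finger_gap': 0.9986741934787344} 0.0187
```

View pics/top0.png

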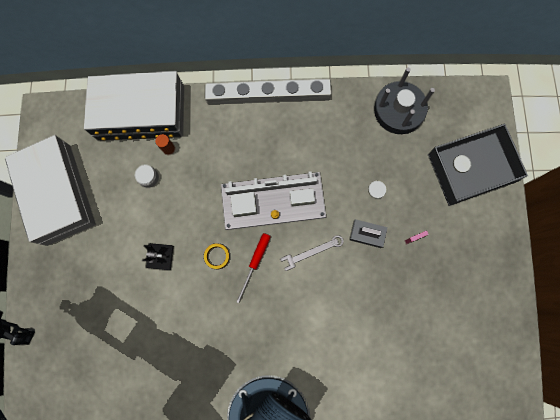

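View pics/scene0.png

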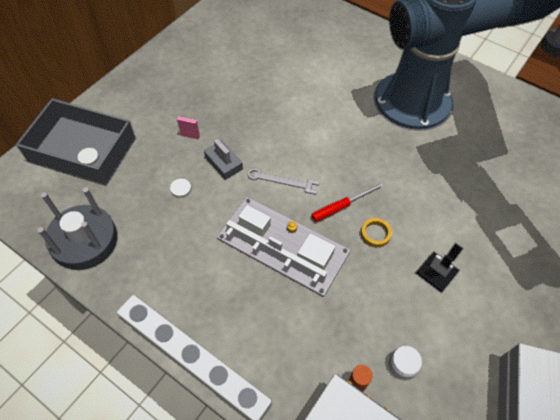

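Top view: bed at about (273,200) with fence on its upper side. Slabs are at (243,204), the thick one, and (302,197), the thin one. The clip on its black stand is at (158,256), the brass weight at (275,214). Spacer candidates are the grey plate in the rack (369,233) and a pink lookalike (417,237). I choose the steel plate in the grey rack and will check it in a crop.

```bash
cat > h.py <<'E'
import numpy as np,cv2
from scipy.spatial.transform import Rotation as R
from station import manip
np.set_printoptions(precision=4,suppress=True)
def ray(c,uv):
    M=c["mtx"];d=np.array([(uv[0]-M[0,2])/M[0,0],(uv[1]-M[1,2])/M[1,1]]);s=d.copy()
    for _ in range(30): s=d/(1+c["k1"]*(s@s))
    T=np.array(c["cam_to_world"]);return T[:3,3],T[:3,:3]@np.r_[s,1]
def onz(c,uv,z):
    o,d=ray(c,uv);return o+d*(z-o[2])/d[2]
def proj(c,p):
    T=np.array(c["cam_to_world"]);q=T[:3,:3].T@(np.asarray(p,float)-T[:3,3]);s=q[:2]/q[2]
    s=s*(1+c["k1"]*(s@s));M=c["mtx"];return np.array([M[0,0]*s[0]+M[0,2],M[1,1]*s[1]+M[1,2]])
def tri(ca,a,cb,b):
    o1,d1=ray(ca,a);o2,d2=ray(cb,b)
    t=np.linalg.lstsq(np.c_[d1,-d2],o2-o1,rcond=None)[0]
    p,q=o1+d1*t[0],o2+d2*t[1];return (p+q)/2,np.linalg.norm(p-q)
def local(p):  # world point -> shift in tool axes, cm
    s=manip.sense();return R.from_quat(s["tool_rot"]).inv().apply(np.asarray(p)-s["tcp_pos"])*100
E
python3 - <<'E'
from h import *
c=manip.camera_model("top")
for n,uv,z in [("stand",(158,257),.012),("clip top",(154,250),.1),("rack",(369,234),.03),("bed a",(221,185),.012),("bed b",(320,173),.012),("bed c",(326,216),.012),("bed d",(226,229),.012),("thick",(243,204),.052),("thin",(302,197),.052)]:
    print(n,onz(c,uv,z))
im=cv2.imread("pics/top0.png")
def cr(x,y,w,h,f): return cv2.resize(im[y:y+h,x:x+w],None,fx=f,fy=f,interpolation=cv2.INTER_CUBIC)
A=cr(208,162,130,75,6)
B=np.hstack([cr(133,230,48,56,4),cr(340,210,100,56,4)]);B=cv2.copyMakeBorder(B,0,0,0,780-B.shape[1],cv2.BORDER_CONSTANT)
B=B[:150] if 0 else B[:,:780]
o=np.vstack([A[:450],B]);o=o[:600] if o.shape[0]>600 else o
cv2.imwrite("pics/crop1.png",cv2.resize(o,None,fx=1,fy=1));print(o.shape)
w=manip.camera_model("wrist");s=manip.sense();print(w["mtx"],w["k1"]);T=np.eye(4);T[:3,:3]=R.from_quat(s["tool_rot"]).as_matrix();T[:3,3]=s["tcp_pos"]
print(np.linalg.inv(T)@w["cam_to_world"])
print(R.from_quat(s["tool_rot"]).as_matrix())
E
```

```text
stand [0.4315 0.2911 0.012 ]
clip top [0.4418 0.2774 0.1   ]
rack [ 0.4765 -0.287   0.03  ]
bed a [0.6292 0.1152 0.012 ]
bed b [ 0.6548 -0.1631  0.012 ]
bed c [ 0.5323 -0.1744  0.012 ]
bed d [0.5043 0.1017 0.012 ]
thick [0.565 0.05  0.052]
thin [ 0.5793 -0.1091  0.052 ]
(600, 780, 3)
[[376.6388   0.     275.4192]
 [  0.     376.6388 207.5736]
 [  0.       0.       1.    ]] -0.046356337130320495
[[ 0.0003 -0.9602 -0.2794  0.072 ]
 [ 1.      0.0004 -0.0003  0.0011]
 [ 0.0003 -0.2794  0.9602 -0.1435]
 [ 0.      0.      0.      1.    ]]
[[-0.9082  0.4185 -0.0011]
 [ 0.4185  0.9082 -0.0016]
 [ 0.0003 -0.002  -1.    ]]
```

View pics/crop1.png

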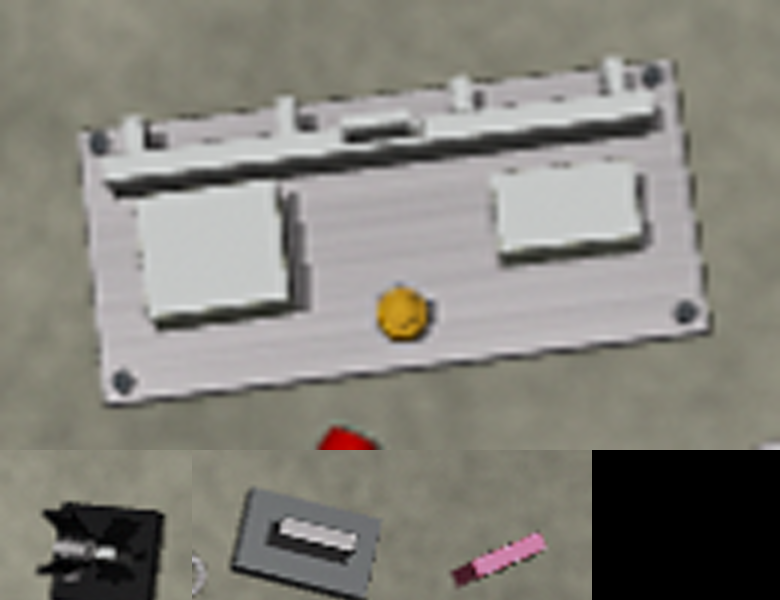

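The crop confirms it. The thin slab is on the right (world y about -0.109) and the steel plate stands in the grey rack; the pink one is rejected. Next I go above the clip.

Run:
```python
from h import *
print(local([.435,.288,.25]))
```

```text
[-27.4685 -18.0758  -1.9308]
```

Emit:
drive_tool(
  increments=[
    [0, -3, -2, -1, 0, 0, -0.1],
    [0, -6.5, -4.5, -2, 0, 0, -0.2],
    [0, -10.5, -7, -2, 0, 0, -0.3],
    [0, -14.5, -9.5, -2, 0, 0, -0.43],
    [0, -18.5, -12, -2, 0, 0, -0.43],
    [0, -22.5, -14.7, -2, 0, 0, -0.43],
    [0, -25.5, -16.8, -2, 0, 0, -0.43],
    [0, -27.5, -18, -2, 0, 0, -0.43],
    [0, -27.5, -18, -2, 0, 0, -0.43],
    [0, -27.5, -18, -2, 0, 0, -0.43],
  ],
)

```text
t: 1.1
tcp_pos: [0.4358, 0.2888, 0.251]
tool_rot: [0.002, 1.0, 0.0, -0.001]
force: [0.7, 0.4, -0.2]
finger_gap: 1.0
```

Run:
```python
from h import *
s=manip.sense();c=manip.camera_model("wrist");im=manip.snapshot("wrist")[:,:,::-1]
cv2.imwrite("pics/w1.png",im)
print(s["t"],s["tcp_pos"],R.from_quat(s["tool_rot"]).as_matrix());np.save("w1.npy",c["cam_to_world"])
for p in ([.4315,.291,.012],[.4315,.291,.06],[.4315,.291,.112]): print(proj(c,p))
```

```text
1.1 [0.4358 0.2888 0.251 ] [[-1.      0.0034 -0.0012]
 [ 0.0034  1.      0.0002]
 [ 0.0012  0.0002 -1.    ]]
[276.2422 166.559 ]
[276.3356 175.7674]
[276.4703 189.0554]
```

View pics/w1.png

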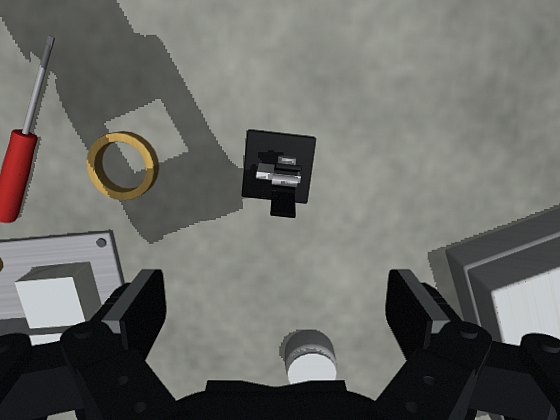

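Wrist view: the stand's foot has corners at about (247,130), (316,136), (309,202), (243,196). The bright edge of the plate runs along y near (278,175). The sensor at (287,160) is on the robot side, and the far handle is at (283,205). I'll enlarge it with brighter shadows.

Run:
```python
import cv2,numpy as np
im=cv2.imread("pics/w1.png")[120:225,230:330]
im=(255*(im/255.)**.45).astype('uint8')
cv2.imwrite("pics/w1c.png",cv2.resize(im,None,fx=5.5,fy=5.5,interpolation=cv2.INTER_CUBIC))
```

```text
(no output)
```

View pics/w1c.png

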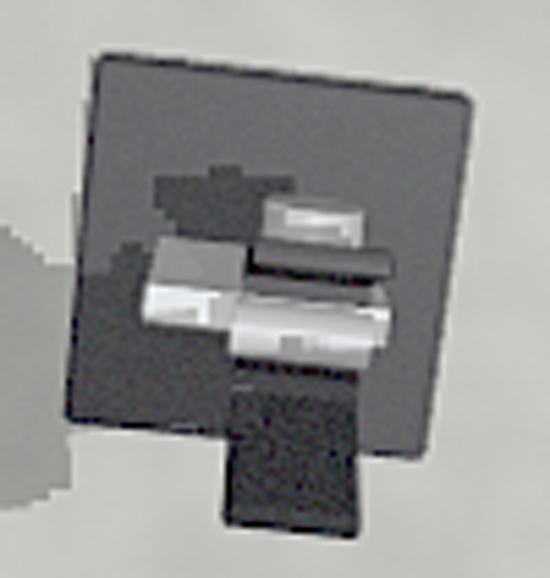

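Run:
```python
from h import *
c=manip.camera_model("wrist");c["cam_to_world"]=np.load("w1.npy")
f=lambda p,z:onz(c,(230+p[0]/5.5-.4,120+p[1]/5.5-.4),z)[:2]
F=[f(p,.012) for p in [(98,55),(470,97),(425,458),(67,420)]];print("foot",np.mean(F,0),np.array(F))
d=(F[1]-F[0]+F[2]-F[3]);print("y-dir yaw deg",np.degrees(np.arctan2(-d[0],d[1])),np.linalg.norm(d)/2)
H=[f(p,.112) for p in [(225,525),(357,537)]];print("far top",np.mean(H,0),H)
N=[f(p,.112) for p in [(250,275),(390,278)]];print("near top lower edge",np.mean(N,0),N)
N=[f(p,.112) for p in [(250,245),(395,255)]];print("near top upper edge",np.mean(N,0),N)
P=[f(p,.072+.004) for p in [(232,335),(375,350)]];print("rod",np.mean(P,0),P)
```

```text
foot [0.4322 0.2926] [[0.394  0.2623]
 [0.4018 0.3301]
 [0.4702 0.3232]
 [0.4625 0.2548]]
y-dir yaw deg -6.482692037362397 0.06855308771190703
far top [0.4534 0.2957] [array([0.4525, 0.2863]), array([0.4543, 0.3051])]
near top lower edge [0.4166 0.2996] [array([0.4163, 0.29  ]), array([0.4168, 0.3093])]
near top upper edge [0.4129 0.3   ] [array([0.4121, 0.29  ]), array([0.4136, 0.3099])]
rod [0.4337 0.2983] [array([0.4324, 0.287 ]), array([0.4349, 0.3095])]
```

Emit:
drive_tool(
  increments=[
    [0, 0, 0.2, 1, 0, 0, 0.14],
    [0, 0.1, 0.4, 2, 0, 0, 0.28],
    [0, 0.2, 0.6, 3, 0, 0, 0.42],
    [0, 0.3, 0.8, 4, 0, 0, 0.56],
    [0, 0.3, 0.9, 5, 0, 0, 0.7],
    [0, 0.3, 0.9, 6, 0, 0, 0.84],
    [0, 0.3, 0.9, 7, 0, 0, 0.98],
    [0, 0.3, 0.9, 8, 0, 0, 1.12],
    [0, 0.3, 0.9, 9, 0, 0, 1.26],
    [0, 0.3, 0.9, 9, 0, 0, 1.4],
    [0, 0.3, 0.9, 9, 0, 0, 1.54],
    [0, 0.3, 0.9, 9, 0, 0, 1.68],
    [0, 0.3, 0.9, 9, 0, 0, 1.68],
    [0, 0.3, 0.9, 9, 0, 0, 1.68],
  ],
  force=20,
)

```text
t: 2.55
tcp_pos: [0.4323, 0.299, 0.1613]
tool_rot: [0.744, 0.669, -0.0, -0.0]
force: [0.4, -0.7, 0.1]
finger_gap: 1.0
```

Run:
```python
from h import *
s=manip.sense();c=manip.camera_model("wrist");im=manip.snapshot("wrist")[:,:,::-1]
im=(255*(im/255.)**.5).astype('uint8')
cv2.imwrite("pics/w2.png",im);np.save("w2.npy",c["cam_to_world"])
print(s["t"],s["q"],s["tcp_pos"],R.from_quat(s["tool_rot"]).as_matrix(),local([.4332,.2978,.086]))
```

```text
2.55 [0.3922 0.4947 1.7507 0.0002 0.8964 0.4985] [0.4323 0.299  0.1613] [[ 0.1061  0.9944 -0.0002]
 [ 0.9944 -0.1061  0.    ]
 [ 0.     -0.0002 -1.    ]] [-0.0908  0.0902  7.5303]
```

View pics/w2.png

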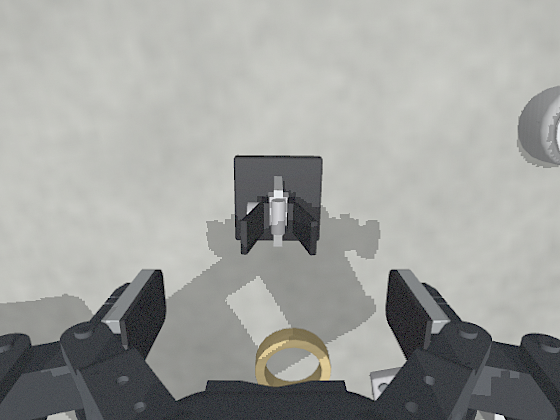

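The clip sits square between the fingers: handles at (243,254) and (315,254), a couple of mm towards +tool y. I shift 2 mm, go down, and squeeze.

Emit:
drive_tool(
  increments=[
    [0, -0.1, 0.2, 2, 0, 0, 0],
    [0, -0.1, 0.2, 4, 0, 0, 0],
    [0, -0.1, 0.2, 6, 0, 0, 0],
    [0, -0.1, 0.2, 7.5, 0, 0, 0],
    [60, -0.1, 0.2, 7.5, 0, 0, 0],
    [100, -0.1, 0.2, 7.5, 0, 0, 0],
    [130, -0.1, 0.2, 7.5, 0, 0, 0],
    [160, -0.1, 0.2, 7.5, 0, 0, 0],
    [200, -0.1, 0.2, 7.5, 0, 0, 0],
    [255, -0.1, 0.2, 7.5, 0, 0, 0],
    [255, -0.1, 0.2, 7.5, 0, 0, 0],
    [255, -0.1, 0.2, 7.5, 0, 0, 0],
    [255, -0.1, 0.2, 7.5, 0, 0, 0],
    [255, -0.1, 0.2, 7.5, 0, 0, 0],
  ],
  force=25,
)

```text
t: 4.0
tcp_pos: [0.4348, 0.2968, 0.0863]
tool_rot: [0.745, 0.667, -0.0, -0.0]
force: [-0.3, 0.1, -0.1]
finger_gap: 0.271
```

Emit:
drive_tool(
  increments=[
    [255, 0, 0, 0, 0, 0, 0],
    [255, 0, 0, 0, 0, 0, 0],
    [255, 0, 0, -0.7, 0, 0, 0],
    [255, 0, 0, -1.5, 0, 0, 0],
    [255, 0, 0, -2.5, 0, 0, 0],
    [255, 0, 0, -4, 0, 0, 0],
    [255, 0, 0, -6, 0, 0, 0],
    [255, 0, 0, -8, 0, 0, 0],
    [255, 0, 0, -10, 0, 0, 0],
    [255, 0, 0, -10, 0, 0, 0],
  ],
)

```text
t: 5.0
tcp_pos: [0.4368, 0.2978, 0.1897]
tool_rot: [0.745, 0.667, 0.004, 0.001]
force: [-0.3, 0.2, 0.2]
finger_gap: 0.271
```

Run:
```python
from h import *
s=manip.sense()
print(s["t"],s["tcp_pos"],s["force"],s["finger_gap"])
# look point: 8.5 cm on -y of tab along bed y; bed centre est
a=np.radians(5.25);C=np.array([.580,-.030]);tab=C+.036*np.array([np.cos(a),np.sin(a)]);print("tab",tab)
p=tab-.07*np.array([-np.sin(a),np.cos(a)]);print("look",p,local([*p,.20]))
```

```text
5.0 [0.4368 0.2978 0.1897] [-0.2532  0.168   0.2338] 0.2714497543258627
tab [ 0.6158 -0.0267]
look [ 0.6223 -0.0964] [-37.1212  22.7968  -1.0121]
```

Emit:
drive_tool(
  increments=[
    [255, -2, 1.2, -1, 0, 0, -0.02],
    [255, -5, 3.1, -2, 0, 0, -0.04],
    [255, -8, 4.9, -3, 0, 0, -0.06],
    [255, -11.5, 7.1, -3, 0, 0, -0.08],
    [255, -15, 9.2, -3, 0, 0, -0.1],
    [255, -18.5, 11.4, -3, 0, 0, -0.12],
    [255, -22, 13.5, -3, 0, 0, -0.14],
    [255, -25.5, 15.7, -3, 0, 0, -0.16],
    [255, -29, 17.8, -3, 0, 0, -0.18],
    [255, -32.5, 20, -3, 0, 0, -0.2],
    [255, -35.5, 21.8, -3, 0, 0, -0.2],
    [255, -37, 22.8, -3, 0, 0, -0.2],
    [255, -37, 22.8, -3, 0, 0, -0.2],
    [255, -37, 22.8, -3, 0, 0, -0.2],
  ],
)

```text
t: 6.4
tcp_pos: [0.6194, -0.095, 0.2156]
tool_rot: [0.675, 0.738, -0.0, -0.001]
force: [-0.2, 0.4, -1.0]
finger_gap: 0.272
```

Run:
```python
from h import *
s=manip.sense();c=manip.camera_model("wrist");im=manip.snapshot("wrist")[:,:,::-1]
im=(255*(im/255.)**.6).astype('uint8')
cv2.imwrite("pics/w3.png",im);np.save("w3.npy",c["cam_to_world"])
print(s["t"],s["q"],s["tcp_pos"],R.from_quat(s["tool_rot"]).as_matrix())
```

```text
6.4 [-0.3306  0.5479  1.4427  0.0009  1.1537 -0.4198] [ 0.6194 -0.095   0.2156] [[-0.0887  0.9961 -0.0023]
 [ 0.9961  0.0887  0.0017]
 [ 0.0019 -0.0022 -1.    ]]
```

View pics/w3.png

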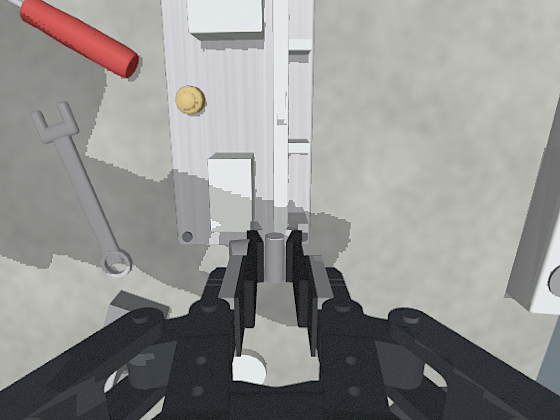

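The clip is held by its handles at (274,255), jaws open, sensor at (238,243). Ahead are the fence near column 280 with its tab around (282,105), and the thin slab at (232,190). I'll crop for edges.

Run:
```python
import cv2,numpy as np
im=cv2.imread("pics/w3.png").astype(float);g=np.clip((im-150)*2.4,0,255).astype('uint8')
A=cv2.resize(g[60:150,250:320],None,fx=6,fy=6,interpolation=cv2.INTER_CUBIC)
B=cv2.resize(im[145:250,200:263].astype('uint8'),None,fx=5.14,fy=5.14,interpolation=cv2.INTER_CUBIC)[:540]
print(A.shape,B.shape)
cv2.imwrite("pics/w3c.png",np.hstack([A,cv2.resize(B,(324,540))]))
```

```text
(540, 420, 3) (540, 324, 3)
```

View pics/w3c.png

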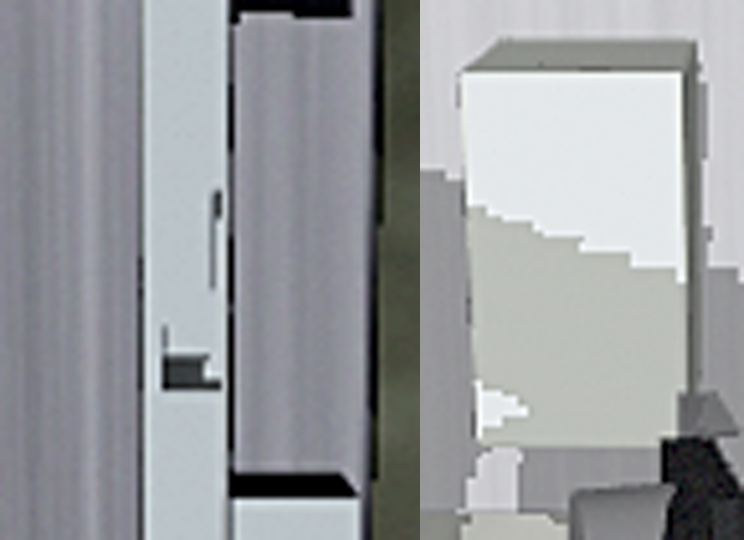

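Run:
```python
from h import *
c=manip.camera_model("wrist");c["cam_to_world"]=np.load("w3.npy")
tab=onz(c,(281.1,98.3),.082);print("tab",tab)
B=lambda p:onz(c,(200+(p[0]-420)/5.143-.4,145+p[1]/5.143-.4),.052)[:2]
S=np.array([B(p) for p in [(463,72),(685,72),(679,445),(479,445)]]);print("slab",S,S.mean(0),np.linalg.norm(S[0]-S[1]),np.linalg.norm(S[1]-S[2]))
im=cv2.imread("pics/w3.png").astype(int)
# fence left top edge / bed edges per row: print columns of strong gradient
for r in (50,80,130,170,200):
    row=cv2.GaussianBlur(im[r:r+5].mean(2).astype(np.float32),(1,1),0).mean(0);d=np.diff(row)
    print(r+2,[(i+.5,int(d[i])) for i in range(160,320) if abs(d[i])>14])
t=manip.camera_model("top")
print("tab in top px",proj(t,tab))
d=S[0]-S[3];print("slab yaw",np.degrees(np.arctan2(-d[0],d[1])))
```

```text
tab [ 0.6163 -0.0223  0.082 ]
slab [[ 0.5613 -0.075 ]
 [ 0.5966 -0.0719]
 [ 0.6001 -0.1348]
 [ 0.5665 -0.1378]] [ 0.5812 -0.1049] 0.03544462634865521 0.06301143665786639
52 [(164.5, 31), (202.5, -17), (273.5, 25), (287.5, -71), (288.5, -67), (308.5, 43), (309.5, 39), (311.5, -16), (312.5, -29), (314.5, 15)]
82 [(166.5, 33), (167.5, 14), (273.5, 36), (287.5, -78), (288.5, 65), (311.5, -42), (312.5, -23), (313.5, 37)]
132 [(170.5, 28), (272.5, -24), (273.5, 54), (287.5, -104), (288.5, 98), (310.5, -26), (311.5, -19), (312.5, 29)]
172 [(168.5, -18), (171.5, -23), (172.5, 16), (173.5, 19), (177.5, 28), (187.5, 36), (208.5, 14), (250.5, -127), (253.5, 35), (255.5, 64), (272.5, -53), (273.5, 81), (286.5, -17), (287.5, -49), (288.5, 45), (309.5, -29), (310.5, -41), (311.5, 45)]
202 [(208.5, -28), (209.5, 58), (250.5, -17), (251.5, -70), (253.5, 16), (254.5, 31), (272.5, -20), (273.5, 105), (286.5, -18), (287.5, -44), (288.5, -24), (292.5, 27), (294.5, 39), (308.5, -26), (309.5, -51), (310.5, 47)]
tab in top px [268.9422 181.9611]
slab yaw 4.73746583738063
```

Run:
```python
from h import *
t=manip.camera_model("top")
for uv in [(208+105/6,162+170/6),(208+657/6,162+103/6),(271.2,183.3)]: print(onz(t,uv,.052 if uv[0]!=271.2 else .082))
print(local([.6163,-.0255,.145]))
```

```text
[0.6042 0.0972 0.052 ]
[ 0.6273 -0.1528  0.052 ]
[ 0.6125 -0.0282  0.082 ]
[6.8725 0.3407 7.0879]
```

Emit:
drive_tool(
  increments=[
    [255, 2, 0.1, 0, 0, 0, 0],
    [255, 4.5, 0.2, 0, 0, 0, 0],
    [255, 6.4, 0.3, 1, 0, 0, 0],
    [255, 6.8, 0.3, 3, 0, 0, 0],
    [255, 6.8, 0.3, 5, 0, 0, 0],
    [255, 6.8, 0.3, 7, 0, 0, 0],
    [255, 6.8, 0.3, 7, 0, 0, 0],
    [255, 6.8, 0.3, 7, 0, 0, 0],
    [255, 6.8, 0.3, 7, 0, 0, 0],
  ],
)

```text
t: 7.35
tcp_pos: [0.618, -0.0277, 0.1473]
tool_rot: [0.675, 0.738, 0.0, 0.001]
force: [0.2, 0.7, -1.0]
finger_gap: 0.273
```

Run:
```python
from h import *
s=manip.sense();c=manip.camera_model("wrist");im=manip.snapshot("wrist")[:,:,::-1]
print(s["t"],s["tcp_pos"],s["force"],R.from_quat(s["tool_rot"]).as_matrix()[:2,:2],local([.6163,-.0255,.104]))
im=(255*(im/255.)**.6).astype('uint8')
A=im[120:320,190:370];t=manip.snapshot("top")[160:240,225:305,::-1]
cv2.imwrite("pics/w4.png",np.hstack([cv2.resize(A,None,fx=2.4,fy=2.4,interpolation=cv2.INTER_CUBIC),cv2.resize((255*(t/255.)**.7).astype('uint8'),(360,480),interpolation=cv2.INTER_CUBIC)]))
```

```text
7.35 [ 0.618  -0.0277  0.1473] [ 0.1509  0.7112 -0.9542] [[-0.0896  0.996 ]
 [ 0.996   0.0896]] [ 0.2616 -0.1717  4.3512]
```

View pics/w4.png

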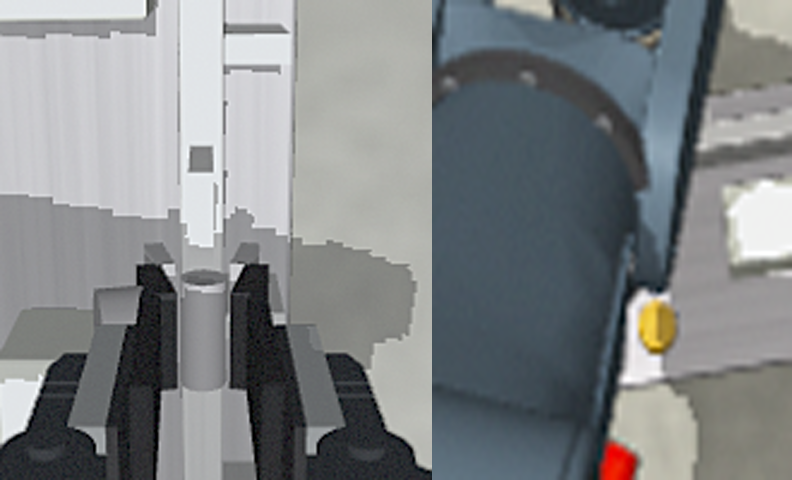

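The held clip (pivot rod at about (204,330) in the left panel) lines up with the tab, whose +y end face is at (201,158), top edge row 170.

Run:
```python
from h import *
c=manip.camera_model("wrist")
f=lambda x,y,z:onz(c,(190+x/2.4-.3,120+y/2.4-.3),z)
e=f(201.8,170,.082);e2=f(202,235,.082);e0=f(201.5,147,.052);print(e,e2,e0)
a=np.radians(5.1)
for q in (e,e0):
  print("tab loc",local([*(q[:2]-.015*np.array([-np.sin(a),np.cos(a)])),.104]))
p=f(204,300,.133);print("rod",p,local(p))
```

```text
[ 0.6151 -0.0067  0.082 ] [ 0.6166 -0.0229  0.082 ] [ 0.615  -0.0076  0.052 ]
tab loc [ 0.6586 -0.1223  4.3529]
tab loc [ 0.567  -0.1356  4.3529]
rod [ 0.6167 -0.0193  0.133 ] [ 0.8909 -0.067   1.4528]
```

Emit:
drive_tool(
  increments=[
    [255, 0.3, 0, 0, 0, 0, 0],
    [255, 0.6, -0.1, 0.5, 0, 0, 0],
    [255, 0.6, -0.1, 1.5, 0, 0, 0],
    [255, 0.6, -0.1, 2.2, 0, 0, 0],
    [255, 0.6, -0.1, 2.9, 0, 0, 0],
    [255, 0.6, -0.1, 2.9, 0, 0, 0],
    [255, 0.6, -0.1, 2.9, 0, 0, 0],
  ],
)

```text
t: 8.15
tcp_pos: [0.6157, -0.0223, 0.1168]
tool_rot: [0.675, 0.738, -0.0, -0.0]
force: [-0.9, -0.5, 0.1]
finger_gap: 0.273
```

Emit:
drive_tool(
  increments=[
    [255, 0, 0, 0.6, 0, 0, 0],
    [255, 0, 0, 1.2, 0, 0, 0],
    [255, 0, 0, 1.2, 0, 0, 0],
    [255, 0, 0, 1.2, 0, 0, 0],
    [255, 0, 0, 1.2, 0, 0, 0],
  ],
)

```text
t: 8.65
tcp_pos: [0.6162, -0.0224, 0.1071]
tool_rot: [0.675, 0.738, 0.0, 0.001]
force: [-1.9, -0.5, 9.5]
finger_gap: 0.273
```

Emit:
drive_tool(
  increments=[
    [150, 0, 0, 1.2, 0, 0, 0],
    [120, 0, 0, 1.2, 0, 0, 0],
    [90, 0, 0, 1.2, 0, 0, 0],
    [50, 0, 0, 1.2, 0, 0, 0],
    [0, 0, 0, 1.2, 0, 0, 0],
    [0, 0, 0, 1.2, 0, 0, 0],
    [0, 0, 0, 1.2, 0, 0, 0],
    [0, 0, 0, 1.2, 0, 0, 0],
  ],
)

```text
t: 9.45
tcp_pos: [0.6159, -0.0222, 0.0933]
tool_rot: [0.675, 0.738, 0.0, 0.0]
force: [-0.2, -0.1, 0.4]
finger_gap: 1.001
```

My last call repeated the 1.2 cm, so it pressed a little lower while opening. The force is near zero now. I lift straight up, back off and check the clip.

Emit:
drive_tool(
  increments=[
    [0, 0, 0, -1, 0, 0, 0],
    [0, 0, 0, -3, 0, 0, 0],
    [0, 0, 0, -6, 0, 0, 0],
    [0, 0, 0, -9, 0, 0, 0],
    [0, 0, 0, -12, 0, 0, 0],
    [0, -3, 0, -12, 0, 0, 0],
    [0, -7, 0, -12, 0, 0, 0],
    [0, -10, 0, -12, 0, 0, 0],
    [0, -10, 0, -12, 0, 0, 0],
    [0, -10, 0, -12, 0, 0, 0],
  ],
)

```text
t: 10.45
tcp_pos: [0.6246, -0.1222, 0.2138]
tool_rot: [0.676, 0.737, 0.0, -0.0]
force: [0.2, 0.6, 0.1]
finger_gap: 1.0
```

Run:
```python
from h import *
c=manip.camera_model("wrist");s=manip.sense();im=manip.snapshot("wrist")[:,:,::-1]
np.save("w5.npy",c["cam_to_world"]);cv2.imwrite("pics/w5raw.png",im);print(s["t"],s["tcp_pos"])
im=(255*(im/255.)**.55).astype('uint8')
A=cv2.resize(im[0:230,170:360],(456,552),interpolation=cv2.INTER_CUBIC)
sc=manip.snapshot("scene")[:,:,::-1];sc=(255*(sc/255.)**.55).astype('uint8');cs=manip.camera_model("scene")
x,y=proj(cs,[.616,-.022,.09]).astype(int);print(x,y)
B=cv2.resize(sc[y-46:y+46,x-28:x+28],(336,552),interpolation=cv2.INTER_CUBIC)
cv2.imwrite("pics/w5.png",np.hstack([A,B]))
```

```text
10.45 [ 0.6246 -0.1222  0.2138]
274 239
```

View pics/w5.png

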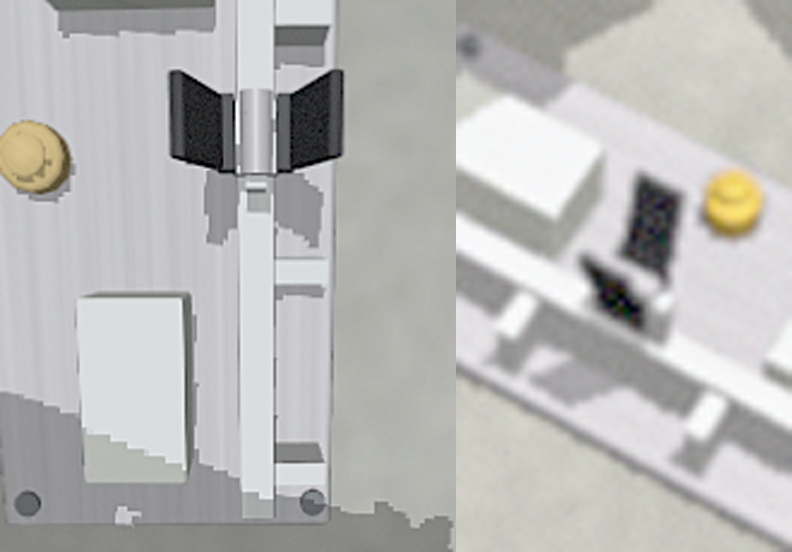

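Clip stands gripped astride the tab at (257,130), symmetric. The thin slab is at (135,390), with the gap to its right up to the fence edge at column 239. Next I measure the gap and find the rack.

Run:
```python
from h import *
c=manip.camera_model("wrist");c["cam_to_world"]=np.load("w5.npy")
f=lambda x,y,z:onz(c,(170+x/2.4-.3,y/2.4-.3),z)[:2]
S=np.array([f(*p,.052) for p in [(78,297),(186,297),(187,483),(85,482)]]);print("slab",S,S.mean(0))
Fc=np.array([f(239,y,.052) for y in (250,300,400,490)]);print("fence face",Fc)
d=Fc[0]-Fc[-1];print("fence yaw",np.degrees(np.arctan2(-d[0],d[1])))
n=np.array([d[1],-d[0]])/np.linalg.norm(d);print("gap to slab corners",(Fc[0]-S)@n)
print("clip tops",f(168,112,.132),f(344,112,.132))
t=manip.camera_model("top")
g=lambda x,y:onz(t,((x-192)/4+340,(y-450)/4+210),.071)[:2]
print("spacer",g(318,534),g(282,525),g(355,545))
p=g(318,534);print(local([*p,.2]))
```

```text
slab [[ 0.5616 -0.0743]
 [ 0.5973 -0.0713]
 [ 0.6019 -0.1349]
 [ 0.5663 -0.1377]] [ 0.5818 -0.1045]
fence face [[ 0.6135 -0.0547]
 [ 0.6149 -0.0707]
 [ 0.6176 -0.1041]
 [ 0.6203 -0.1359]]
fence yaw 4.768481517194751
gap to slab corners [0.0534 0.0175 0.0182 0.054 ]
clip tops [ 0.5956 -0.0238] [ 0.6364 -0.0202]
spacer [ 0.479  -0.2871] [ 0.4857 -0.2638] [ 0.471 -0.311]
[-15.2645 -15.9679   1.3441]
```

Emit:
drive_tool(
  increments=[
    [0, -2, -2, 0, 0, 0, 0.05],
    [0, -4.5, -4.5, 0, 0, 0, 0.1],
    [0, -7, -7, 0, 0, 0, 0.2],
    [0, -10, -10, 0, 0, 0, 0.3],
    [0, -13, -13, 0, 0, 0, 0.39],
    [0, -15.3, -16, 1, 0, 0, 0.39],
    [0, -15.3, -16, 1, 0, 0, 0.39],
    [0, -15.3, -16, 1, 0, 0, 0.39],
    [0, -15.3, -16, 1, 0, 0, 0.39],
  ],
)

```text
t: 11.45
tcp_pos: [0.48, -0.2872, 0.2037]
tool_rot: [0.805, 0.594, 0.0, 0.0]
force: [0.7, 0.1, 0.1]
finger_gap: 1.0
```

Run:
```python
from h import *
c=manip.camera_model("wrist");s=manip.sense();im=manip.snapshot("wrist")[:,:,::-1]
np.save("w6.npy",c["cam_to_world"]);print(s["t"],s["q"],s["tcp_pos"],R.from_quat(s["tool_rot"]).as_matrix()[:2,:2])
im=(255*(im/255.)**.7).astype('uint8')
cv2.imwrite("pics/w6.png",cv2.resize(im[110:320,140:420],None,fx=2.8,fy=2.8,interpolation=cv2.INTER_CUBIC))
```

```text
11.45 [-0.7394  0.4739  1.6289  0.0006  1.0382 -0.4405] [ 0.48   -0.2872  0.2037] [[ 0.2948  0.9556]
 [ 0.9556 -0.2948]]
```

View pics/w6.png

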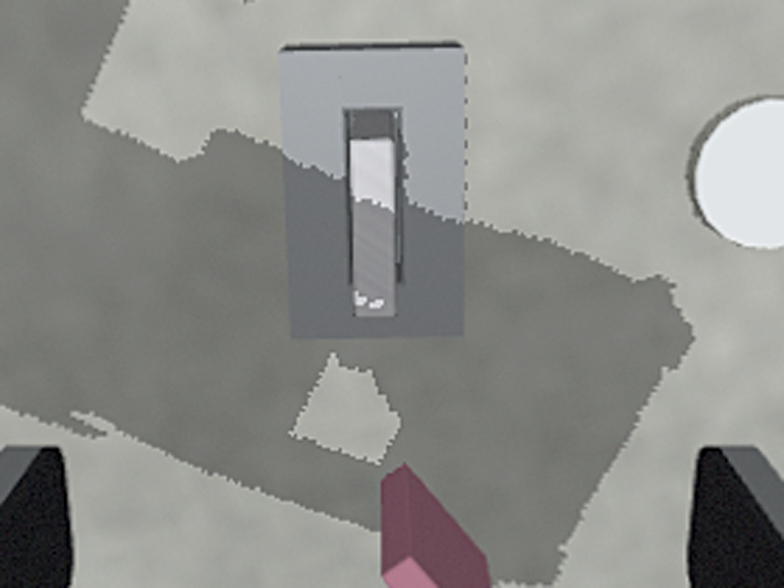

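The spacer's top face is in the close view at (350..395, 138..317), aligned with the tool. The pink lookalike is lower down at (430,530), well clear.

Run:
```python
from h import *
c=manip.camera_model("wrist");c["cam_to_world"]=np.load("w6.npy")
f=lambda x,y,z:onz(c,(140+x/2.8-.3,110+y/2.8-.3),z)[:2]
S=np.array([f(*p,.071) for p in [(350,138),(393,138),(395.5,317),(354.5,317)]]);print(S,S.mean(0),np.linalg.norm(S[0]-S[1]),np.linalg.norm(S[1]-S[2]))
d=S[0]+S[1]-S[2]-S[3];print("yaw",np.degrees(np.arctan2(-d[0],d[1])))
K=np.array([f(*p,.03) for p in [(280,48),(465,46),(463,335),(291,338)]]);print("rack",K.mean(0))
s=manip.sense();m=R.from_quat(s["tool_rot"]).as_matrix();print("tool yaw",np.degrees(np.arctan2(-m[0,0],m[1,0])))
print(local([*S.mean(0),.051]))
```

```text
[[ 0.4803 -0.2569]
 [ 0.4911 -0.2603]
 [ 0.4773 -0.308 ]
 [ 0.4665 -0.3046]] [ 0.4788 -0.2824] 0.011312078275844987 0.04962523202023362
yaw -16.145381272935772
rack [ 0.4791 -0.2823]
tool yaw -17.11604157564143
[ 0.4129 -0.2798 15.2669]
```

Emit:
drive_tool(
  increments=[
    [0, 0.2, -0.1, 3, 0, 0, -0.01],
    [0, 0.4, -0.25, 6.5, 0, 0, -0.015],
    [0, 0.4, -0.25, 10, 0, 0, -0.015],
    [0, 0.4, -0.25, 13, 0, 0, -0.015],
    [0, 0.4, -0.25, 15.2, 0, 0, -0.015],
    [0, 0.4, -0.25, 15.2, 0, 0, -0.015],
    [0, 0.4, -0.25, 15.2, 0, 0, -0.015],
  ],
)

```text
t: 12.2
tcp_pos: [0.4787, -0.2832, 0.0515]
tool_rot: [0.8, 0.6, 0.0, 0.0]
force: [0.1, 0.3, 0.3]
finger_gap: 1.002
```

Emit:
drive_tool(
  increments=[
    [100, 0, 0, 0, 0, 0, 0],
    [150, 0, 0, 0, 0, 0, 0],
    [180, 0, 0, 0, 0, 0, 0],
    [210, 0, 0, 0, 0, 0, 0],
    [255, 0, 0, 0, 0, 0, 0],
    [255, 0, 0, 0, 0, 0, 0],
    [255, 0, 0, 0, 0, 0, 0],
    [255, 0, 0, 0, 0, 0, 0],
    [255, 0, 0, 0, 0, 0, 0],
  ],
  force=60,
)

```text
t: 13.1
tcp_pos: [0.4783, -0.2844, 0.0519]
tool_rot: [0.801, 0.599, 0.0, 0.001]
force: [1.1, -0.3, 5.4]
finger_gap: 0.127
```

Emit:
drive_tool(
  increments=[
    [255, 0, 0, -1, 0, 0, 0],
    [255, 0, 0, -2.5, 0, 0, 0],
    [255, 0, 0, -4.5, 0, 0, 0],
    [255, 0, 0, -7, 0, 0, 0],
    [255, 0, 0, -9.5, 0, 0, 0],
    [255, 0, 0, -12, 0, 0, 0],
    [255, 0, 0, -12, 0, 0, 0],
    [255, 0, 0, -12, 0, 0, 0],
  ],
)

```text
t: 13.9
tcp_pos: [0.4772, -0.2834, 0.1709]
tool_rot: [0.801, 0.599, -0.0, -0.001]
force: [-0.2, 0.3, -4.2]
finger_gap: 0.122
```

Run:
```python
from h import *
s=manip.sense();m=R.from_quat(s["tool_rot"]).as_matrix();print(s["t"],s["q"],s["tcp_pos"],s["force"],s["finger_gap"],"yaw",np.degrees(np.arctan2(-m[0,0],m[1,0])))
c=np.array([.5818,-.1045]);a=np.radians(4.8);n=np.array([np.cos(a),np.sin(a)]);u=np.array([-n[1],n[0]])
Fp=np.array([.6176,-.1041])
g=c+n*(((Fp-c)@n)-.009);print("gap centre",g,"slab face to gap", (g-c)@n)
t=g-u*.002
print(t,local([*t,.17]),local([*t,.115]))
```

```text
13.9 [-0.7373  0.5143  1.6691 -0.0001  0.9593 -0.4512] [ 0.4772 -0.2834  0.1709] [-0.1994  0.2757 -4.1662] 0.121505228166567 yaw -16.389165821370213
gap centre [ 0.6084 -0.1023] slab face to gap 0.026707915498465223
[ 0.6086 -0.1043] [20.8974  7.5514  0.0866] [20.8953  7.5569  5.5866]
```

Emit:
drive_tool(
  increments=[
    [255, 2, 0.7, 0, 0, 0, -0.03],
    [255, 5, 1.8, 0, 0, 0, -0.08],
    [255, 8, 2.9, 0, 0, 0, -0.14],
    [255, 11, 4, 0, 0, 0, -0.2],
    [255, 14, 5.1, 0, 0, 0, -0.26],
    [255, 17, 6.2, 0, 0, 0, -0.32],
    [255, 19.5, 7.1, 0, 0, 0, -0.37],
    [255, 20.9, 7.55, 0, 0, 0, -0.37],
    [255, 20.9, 7.55, 0, 0, 0, -0.37],
    [255, 20.9, 7.55, 0, 0, 0, -0.37],
    [255, 20.9, 7.55, 0, 0, 0, -0.37],
  ],
)

```text
t: 15.0
tcp_pos: [0.6081, -0.1057, 0.1707]
tool_rot: [0.677, 0.736, -0.001, -0.001]
force: [0.1, -0.2, -4.7]
finger_gap: 0.121
```

Run:
```python
from h import *
c=manip.camera_model("wrist");s=manip.sense();im=manip.snapshot("wrist")[:,:,::-1]
m=R.from_quat(s["tool_rot"]).as_matrix();print(s["t"],s["q"],s["tcp_pos"],s["force"],"yaw",np.degrees(np.arctan2(-m[0,0],m[1,0])),m[:,2],local([.6086,-.1043,.102]))
cv2.imwrite("pics/w7raw.png",im)
# expected pixels of slab +x top edge, fence face edge, at several y; and spacer lower edge in the grip
for p in [(.5973,-.0713,.052),(.6149,-.0707,.052)]: print(proj(c,p))
g=cv2.cvtColor(im,cv2.COLOR_BGR2GRAY).astype(float)
for r in range(100,260,20):
    row=g[r-1:r+2].mean(0);d=np.diff(row);print(r,[(i+.5,int(d[i])) for i in range(190,330) if abs(d[i])>14])
```

```text
15.0 [-0.3526  0.589   1.5092 -0.0007  1.0452 -0.4346] [ 0.6081 -0.1057  0.1707] [ 0.068  -0.1665 -4.6752] yaw 4.719746133519673 [-0.0019  0.0001 -1.    ] [0.1495 0.0527 6.8962]
[264.8609 153.6464]
[290.0947 154.8776]
100 [(198.5, -19), (199.5, -17), (202.5, 20), (203.5, 23), (208.5, 65), (271.5, -89), (287.5, -31), (288.5, -21), (289.5, 45), (290.5, 43), (293.5, -28), (294.5, -52), (295.5, 28), (296.5, 64), (306.5, -17), (307.5, -21), (324.5, 30), (325.5, 54)]
120 [(272.5, -78), (282.5, 52), (283.5, 22), (287.5, -88), (288.5, -36), (289.5, 99), (290.5, 76), (306.5, -53), (307.5, 20), (313.5, -63), (318.5, -19), (324.5, 27), (325.5, 65)]
140 [(287.5, -76), (288.5, -52), (289.5, 126), (290.5, 49), (306.5, -46), (307.5, 62)]
160 [(211.5, -46), (212.5, 80), (262.5, -17), (263.5, -178), (264.5, 42), (265.5, 35), (267.5, 85), (287.5, -78), (288.5, -51), (289.5, 127), (290.5, 46), (305.5, -27), (306.5, -60), (307.5, 51), (329.5, -41)]
180 [(191.5, 54), (198.5, 25), (212.5, -50), (213.5, 88), (263.5, -187), (264.5, 23), (265.5, 53), (266.5, 76), (287.5, -77), (288.5, -55), (289.5, 131), (290.5, 45), (305.5, -31), (328.5, -25), (329.5, -20)]
200 [(213.5, -29), (214.5, 66), (215.5, 14), (234.5, 27), (236.5, 24), (245.5, 21), (263.5, -190), (264.5, 18), (289.5, 134), (290.5, 38), (305.5, -67), (306.5, 22), (328.5, -36), (329.5, -41)]
220 [(214.5, -29), (215.5, 69), (260.5, -106), (290.5, 76), (305.5, -69), (324.5, 27), (325.5, 29), (327.5, -21), (329.5, 25)]
240 [(192.5, 16), (193.5, 42), (216.5, 19), (259.5, 44), (288.5, -16), (291.5, -64), (292.5, 68), (305.5, -42), (306.5, 34), (315.5, -43), (326.5, 31), (328.5, -26)]
```

Emit:
drive_tool(
  increments=[
    [255, 0.1, 0, 2, 0, 0, 0],
    [255, 0.1, 0, 4, 0, 0, 0],
    [255, 0.1, 0, 6, 0, 0, 0],
    [255, 0.1, 0, 7, 0, 0, 0],
    [255, 0.1, 0, 8, 0, 0, 0],
    [255, 0.1, 0, 8, 0, 0, 0],
    [255, 0.1, 0, 8, 0, 0, 0],
  ],
)

```text
t: 15.75
tcp_pos: [0.6095, -0.1041, 0.0918]
tool_rot: [0.677, 0.736, 0.0, 0.0]
force: [-0.1, 1.3, -2.5]
finger_gap: 0.126
```

Emit:
drive_tool(
  increments=[
    [255, 0, 0, 1, 0, 0, 0],
    [255, 0, 0, 2, 0, 0, 0],
    [255, 0, 0, 2.7, 0, 0, 0],
    [255, 0, 0, 3.1, 0, 0, 0],
    [255, 0, 0, 3.1, 0, 0, 0],
    [255, 0, 0, 3.1, 0, 0, 0],
  ],
)

```text
t: 16.35
tcp_pos: [0.6092, -0.1037, 0.0602]
tool_rot: [0.677, 0.736, -0.0, -0.0]
force: [0.1, -0.6, -2.5]
finger_gap: 0.129
```

Emit:
drive_tool(
  increments=[
    [255, 0, 0, 0.2, 0, 0, 0],
    [255, 0, 0, 0.35, 0, 0, 0],
    [255, 0, 0, 0.35, 0, 0, 0],
    [255, 0, 0, 0.35, 0, 0, 0],
  ],
)

```text
t: 16.75
tcp_pos: [0.6096, -0.1038, 0.0579]
tool_rot: [0.677, 0.736, 0.0, 0.001]
force: [-1.1, -1.2, 4.6]
finger_gap: 0.124
```

The plate is seated: TCP is at 0.0579, as expected for the bed, with a 4.6 N upward reaction. Now I release, lift, then turn for the push.

Emit:
drive_tool(
  increments=[
    [200, 0, 0, 0, 0, 0, 0],
    [150, 0, 0, 0, 0, 0, 0],
    [80, 0, 0, 0, 0, 0, 0],
    [80, 0, 0, 0, 0, 0, 0],
    [80, 0, 0, 0, 0, 0, 0],
    [80, 0, 0, -1.5, 0, 0, 0],
    [80, 0, 0, -4, 0, 0, 0],
    [80, 0, 0, -8, 0, 0, 0],
    [80, 0, 0, -11, 0, 0, 0],
    [80, 0, 0, -11, 0, 0, 0],
    [80, 0, 0, -11, 0, 0, 0],
  ],
)

```text
t: 17.85
tcp_pos: [0.6096, -0.1038, 0.1686]
tool_rot: [0.677, 0.736, 0.001, 0.001]
force: [-0.3, -0.3, -0.7]
finger_gap: 0.687
```

Run:
```python
from h import *
s=manip.sense();m=R.from_quat(s["tool_rot"]).as_matrix();print(s["t"],s["tcp_pos"],s["finger_gap"],s["force"])
c=np.array([.5818,-.1045]);a=np.radians(4.8);n=np.array([np.cos(a),np.sin(a)])
p=c-n*.058;print(p,local([*p,.17]))
```

```text
17.85 [ 0.6096 -0.1038  0.1686] 0.6874795364503504 [-0.3387 -0.2991 -0.6968]
[ 0.524  -0.1094] [ 0.1678 -8.5719 -0.1639]
```

Emit:
drive_tool(
  increments=[
    [120, 0, -1, 0, 0, 0, 0.13],
    [160, 0, -2.5, 0, 0, 0, 0.26],
    [200, 0, -4, 0, 0, 0, 0.4],
    [255, 0, -5.5, 0, 0, 0, 0.53],
    [255, 0, -7, 0, 0, 0, 0.66],
    [255, 0.1, -8, 0, 0, 0, 0.8],
    [255, 0.15, -8.5, 0, 0, 0, 0.93],
    [255, 0.15, -8.5, 0, 0, 0, 1.06],
    [255, 0.15, -8.5, 0, 0, 0, 1.2],
    [255, 0.15, -8.5, 0, 0, 0, 1.33],
    [255, 0.15, -8.5, 0, 0, 0, 1.46],
    [255, 0.15, -8.5, 0, 0, 0, 1.57],
    [255, 0.15, -8.5, 0, 0, 0, 1.57],
    [255, 0.15, -8.5, 0, 0, 0, 1.57],
    [255, 0.15, -8.5, 0, 0, 0, 1.57],
  ],
)

```text
t: 19.35
tcp_pos: [0.5239, -0.1092, 0.1663]
tool_rot: [0.999, 0.043, -0.001, -0.0]
force: [-0.3, -0.1, 1.0]
finger_gap: -0.001
```

Run:
```python
from h import *
c=manip.camera_model("wrist");s=manip.sense();im=manip.snapshot("wrist")[:,:,::-1];np.save("w8.npy",c["cam_to_world"])
m=R.from_quat(s["tool_rot"]).as_matrix();print(s["t"],s["q"],s["tcp_pos"],s["finger_gap"]);print(m)
cv2.imwrite("pics/w8raw.png",im)
print(local([.524,-.1094,.020]))
g=cv2.cvtColor(im,cv2.COLOR_BGR2GRAY).astype(float)
for x,n in ((.5639,"front"),):
  pass
a=np.radians(4.8);n=np.array([np.cos(a),np.sin(a)]);C=np.array([.5818,-.1045])
for k,z in ((-.018,.052),(.018,.052),(.0207,.077),(.0327,.077),(.036,.052)): print(k,z,proj(c,[*(C+n*k),z]))
for col in (250,276,300):
    v=g[:,col-1:col+2].mean(1);d=np.diff(v);print(col,[(i+.5,int(d[i])) for i in range(0,200) if abs(d[i])>14])
```

```text
19.35 [-0.4144  0.4981  1.7221 -0.      0.9226  1.0701] [ 0.5239 -0.1092  0.1663] -0.0012344424421590946
[[ 0.9963  0.0863 -0.0011]
 [ 0.0863 -0.9963  0.0005]
 [-0.0011 -0.0006 -1.    ]]
[ 0.0068  0.0223 14.6486]
-0.018 0.052 [277.9228 144.6316]
0.018 0.052 [278.1701  89.5872]
0.0207 0.077 [278.4887  83.8978]
0.0327 0.077 [278.5875  62.4557]
0.036 0.052 [278.2984  60.6094]
250 [(16.5, 14), (17.5, 34), (42.5, 42), (59.5, -91), (61.5, 46), (62.5, 26), (79.5, -42), (80.5, -42), (81.5, -99), (82.5, 14), (84.5, 75), (85.5, 94), (88.5, -24), (89.5, -87), (90.5, 72), (91.5, 79), (144.5, -36), (188.5, -21), (189.5, -61), (190.5, 45)]
276 [(17.5, 25), (42.5, 27), (59.5, -104), (60.5, 25), (61.5, 26), (62.5, 28), (79.5, -44), (80.5, -40), (81.5, -102), (84.5, 84), (85.5, 87), (89.5, -28), (91.5, 61), (144.5, -30), (165.5, -90), (188.5, -21), (192.5, 72)]
300 [(14.5, -18), (16.5, 32), (17.5, 18), (41.5, 19), (59.5, -105), (60.5, 24), (61.5, 26), (62.5, 29), (79.5, -36), (80.5, -35), (81.5, -102), (84.5, 79), (85.5, 93), (89.5, -38), (91.5, 84), (144.5, -22), (145.5, -17), (157.5, -30), (164.5, -58), (188.5, -18)]
```

Emit:
drive_tool(
  increments=[
    [255, 0, 0, 3, 0, 0, 0],
    [255, 0, 0, 6.5, 0, 0, 0],
    [255, 0, 0, 10, 0, 0, 0],
    [255, 0, 0, 12.5, 0, 0, 0],
    [255, 0, 0, 14, 0, 0, 0],
    [255, 0, 0, 14.6, 0, 0, 0],
    [255, 0.8, 0, 14.6, 0, 0, 0],
    [255, 1.4, 0, 14.6, 0, 0, 0],
    [255, 2, 0, 14.6, 0, 0, 0],
    [255, 2, 0, 14.6, 0, 0, 0],
    [255, 2, 0, 14.6, 0, 0, 0],
  ],
)

```text
t: 20.5
tcp_pos: [0.5447, -0.1076, 0.0215]
tool_rot: [0.999, 0.043, 0.001, 0.0]
force: [-0.5, -0.3, 0.3]
finger_gap: 0.001
```

Emit:
drive_tool(
  increments=[
    [255, 0.2, 0, 0, 0, 0, 0],
    [255, 0.4, 0, 0, 0, 0, 0],
    [255, 0.6, 0, 0, 0, 0, 0],
    [255, 0.8, 0, 0, 0, 0, 0],
    [255, 1.0, 0, 0, 0, 0, 0],
    [255, 1.2, 0, 0, 0, 0, 0],
    [255, 1.3, 0, 0, 0, 0, 0],
    [255, 1.3, 0, 0, 0, 0, 0],
    [255, 1.3, 0, 0, 0, 0, 0],
  ],
)

```text
t: 21.4
tcp_pos: [0.5573, -0.1065, 0.0207]
tool_rot: [0.999, 0.042, 0.0, 0.0]
force: [-0.5, -0.1, -0.1]
finger_gap: 0.001
```

Emit:
drive_tool(
  increments=[
    [255, 0.1, 0, 0, 0, 0, 0],
    [255, 0.2, 0, 0, 0, 0, 0],
    [255, 0.3, 0, 0, 0, 0, 0],
    [255, 0.4, 0, 0, 0, 0, 0],
    [255, 0.4, 0, 0, 0, 0, 0],
    [255, 0.4, 0, 0, 0, 0, 0],
  ],
)

```text
t: 22.0
tcp_pos: [0.5586, -0.1061, 0.0208]
tool_rot: [0.999, 0.043, -0.003, -0.0]
force: [-6.3, -2.2, 5.2]
finger_gap: 0.0
```

Emit:
drive_tool(
  increments=[
    [255, 0.1, 0, 0, 0, 0, 0],
    [255, 0.2, 0, 0, 0, 0, 0],
    [255, 0.3, 0, 0, 0, 0, 0],
    [255, 0.4, 0, 0, 0, 0, 0],
    [255, 0.4, 0, 0, 0, 0, 0],
    [255, 0.4, 0, 0, 0, 0, 0],
  ],
)

```text
t: 22.6
tcp_pos: [0.5586, -0.106, 0.0207]
tool_rot: [0.999, 0.043, -0.007, -0.001]
force: [-14.3, -6.1, 9.5]
finger_gap: 0.002
```

Run:
```python
from h import *
c=manip.camera_model("wrist");s=manip.sense();im=manip.snapshot("wrist")[:,:,::-1];np.save("w9.npy",c["cam_to_world"])
m=R.from_quat(s["tool_rot"]).as_matrix();print(s["t"],s["tcp_pos"],s["force"],s["ft_torque"]);print(m)
im=(255*(im/255.)**.6).astype('uint8')
sc=manip.snapshot("scene")[:,:,::-1];cs=manip.camera_model("scene");x,y=proj(cs,[.6,-.08,.06]).astype(int)
sc=(255*(sc/255.)**.6).astype('uint8')
A=cv2.resize(im[0:200,150:410],(520,400),interpolation=cv2.INTER_CUBIC)
B=cv2.resize(sc[y-50:y+50,x-50:x+20],(280,400),interpolation=cv2.INTER_CUBIC)
cv2.imwrite("pics/w9.png",np.hstack([A,B]))
```

```text
22.6 [ 0.5586 -0.106   0.0207] [-14.3396  -6.1275   9.5345] [-0.9882  2.0365 -0.0314]
[[ 0.9962  0.0864 -0.0136]
 [ 0.0864 -0.9963  0.0015]
 [-0.0135 -0.0027 -0.9999]]
```

Emit:
drive_tool(
  increments=[
    [255, 0.1, 0, 0, 0, 0, 0],
    [255, 0.2, 0, 0, 0, 0, 0],
    [255, 0.3, 0, 0, 0, 0, 0],
    [255, 0.4, 0, 0, 0, 0, 0],
    [255, 0.5, 0, 0, 0, 0, 0],
    [255, 0.5, 0, 0, 0, 0, 0],
    [255, 0.5, 0, 0, 0, 0, 0],
    [255, 0.5, 0, 0, 0, 0, 0],
  ],
)

```text
t: 23.5
tcp_pos: [0.5584, -0.1057, 0.0206]
tool_rot: [0.999, 0.044, -0.012, -0.002]
force: [-24.1, -12.0, 17.3]
finger_gap: -0.003
```

Run:
```python
from h import *
c=manip.camera_model("wrist");s=manip.sense();im=manip.snapshot("wrist")[:,:,::-1];np.save("w9.npy",c["cam_to_world"])
print(s["t"],s["tcp_pos"],s["force"],s["ft_torque"],s["qd"])
cv2.imwrite("pics/w9raw.png",im)
im=(255*(im/255.)**.6).astype('uint8')
sc=manip.snapshot("scene")[:,:,::-1];cs=manip.camera_model("scene");x,y=proj(cs,[.6,-.07,.06]).astype(int)
sc=(255*(sc/255.)**.6).astype('uint8')
A=cv2.resize(im[0:220,140:420],(560,440),interpolation=cv2.INTER_CUBIC)
B=cv2.resize(sc[y-55:y+55,x-35:x+25],(240,440),interpolation=cv2.INTER_CUBIC)
cv2.imwrite("pics/w9.png",np.hstack([A,B]))
```

```text
23.5 [ 0.5584 -0.1057  0.0206] [-24.0843 -12.0096  17.3185] [-1.7113  3.3936 -0.1044] [-0.0007  0.0006 -0.0015  0.0007  0.0014  0.0003]
```

View pics/w9.png

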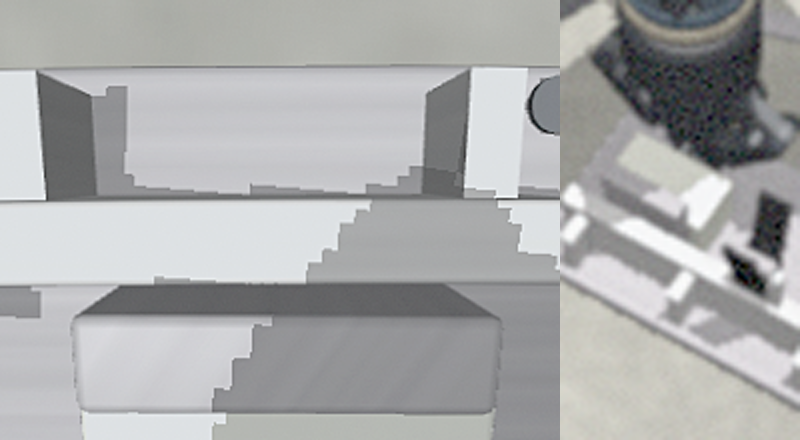

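Final view: the plate's far face meets the fence edge in parallel along row 285 and its near edge (row 411) lies against the slab. The clip stands on the tab. The side load on the finger is rather high, so I ease it and then recheck the numbers.

Emit:
drive_tool(
  increments=[
    [255, 0, 0.05, -0.05, 0, 0, 0],
    [255, 0, 0.1, -0.1, 0, 0, 0],
    [255, 0, 0.15, -0.15, 0, 0, 0],
    [255, 0, 0.2, -0.2, 0, 0, 0],
    [255, 0, 0.2, -0.2, 0, 0, 0],
    [255, 0, 0.2, -0.2, 0, 0, 0],
    [255, 0, 0.2, -0.2, 0, 0, 0],
  ],
)

```text
t: 24.3
tcp_pos: [0.5585, -0.1061, 0.0207]
tool_rot: [0.999, 0.044, -0.012, -0.003]
force: [-20.7, -6.9, 4.3]
finger_gap: 0.003
```

Run:
```python
from h import *
s=manip.sense();print(s["t"],s["tcp_pos"],s["force"])
c=manip.camera_model("wrist");c["cam_to_world"]=np.load("w9.npy")
f=lambda x,y,z:onz(c,(140+x/2-.25,y/2-.25),z)[:2]
Fl,Fr=f(60,285,.052),f(520,285,.052);d=(Fl-Fr)/np.linalg.norm(Fl-Fr);n=np.array([d[1],-d[0]])
n=n if n[0]>0 else -n
print("normal yaw",np.degrees(np.arctan2(n[1],n[0])))
for nm,p,z in (("far L",(80,317),.077),("far R",(495,317),.077),("near L",(80,412),.077),("near R",(492,412),.077)):print(nm,"dist to fence face mm",1000*(Fl-f(*p,z))@n)
```

```text
24.3 [ 0.5585 -0.1061  0.0207] [-20.6647  -6.921    4.2869]
normal yaw 5.098906469606607
far L dist to fence face mm 0.30275692548131516
far R dist to fence face mm 0.3008770227891891
near L dist to fence face mm 11.714675433777948
near R dist to fence face mm 11.698105493417891
```

Run:
```python
from station import manip
manip.sign_off();s=manip.sense();print(s["t"],s["tcp_pos"],s["force"])
```

```text
the job is handed in; nothing more can be done
the job is handed in; nothing more can be done
```

I finished the job and handed it in at about 24 s, with the fingers still pressing the thin slab. `sign_off` gave no verdict.

- **Clip:** it went from the stand onto the tab in the middle of the fence. The pictures show it gripping there, upright and symmetric.
- **Packing plate:** I drew it from the grey rack, not the pink lookalike, and lowered it into the gap of about 18 mm behind the thin slab. It reached the bed at the expected height with a clear reaction force.
- **Press:** the shut fingers push the slab against plate and fence. The fingers stopped dead as the force built up to about 24 N. I then eased the sideways and downward load, which left about 21 N of push.

**Last checks:** the plate's far face measures 0.3 mm from the fence face and is parallel to it. Its near face is at 11.7 mm, which fits a 12 mm plate. The finger position implies about 48 mm from finger to fence, matching slab plus plate; the line where slab meets plate was hidden in the view. I never touched the thick slab, though I did not re-measure it at the end.

**Did not go to plan:**
- **Repeated clip descent:** while letting go of the clip I repeated a 12 mm downward step. The gripper opened about 14 mm lower than planned, with no harm visible. Just before that, the clip had met the tab with 9.5 N.
- **Remaining side load:** about 5 N sideways and 4 N vertical were still on the fingers at hand-in.
- **Tab position:** the overhead and wrist cameras disagreed by about 5 mm along the fence. I used the wrist view.

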